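Calibrate the battery resistance tester

ROBOT

A 6-joint arm with a two-finger parallel gripper is mounted at the origin on the work surface. World frame = base frame: x ahead of the robot, y to its left, z up, the work surface at z = 0. Lengths are in m, angles in rad, forces in N, time in s.
With the tool pointing down it reaches from about 0.325 to 0.775 m from the base axis. Payload 5.5 kg.
Tool frame: the origin (TCP) lies at the very end of the fingers, on their centre line; the grasp point (between the pads) lies 19 mm behind it; z points along the fingers, y is the direction in which the jaws open and shut (so a half turn about z gives the same grasp; the last joint's range is limited). The gripper opens to 88 mm and grips with 3 to 60 N. Pads are 20 mm wide; open, the fingers measure 115 mm over their backs; the gripper's body (75 mm by 178 mm) begins 61 mm behind the grasp point.
Start: joints at [-1.202, 0.091, 1.231, -0, 1.82, -0.057], TCP at [0.248, -0.546, 0.223] pointing down, gripper open.
Joint ranges: [-2.87, 2.87], [-0.86, 2.18], [0.17, 2.46], [-1.51, 4.65], [0.06, 2.69], [-2.65, 2.65]. Speed limits (rad/s): [2.57, 2.57, 3.01, 3.14, 3.14, 3.14].

INTERFACE

Orientations are given as a rotation vector (axis times angle).
In Python, from plant import monitor, viewer, workorder gives the robot as it stands.
- The arm moves only by the tool play_rows, never from a script. Its argument "rows" is a list of rows, each a list of 4 numbers: the shift along the tool's x, y, z in m, then the turn about the tool's z in degrees. In form: [[dx, dy, dz, roll], ...]. A call has exactly 10 rows; each row is the pose to reach, as a shift and turn from the pose commanded when the call began, along the tool's axes at that moment; what a row does not reach only later rows make up. A row lasts 1/10 s, in which the tool goes at most 50 mm and 8.59 degrees, less where a joint would pass 70% of its speed; a pose out of reach is approached as far as the arm can. A call with a gripper value outside its range is refused whole. "hand" is the opening, from -1 (shut) to 1 (fully open), set as the call begins (left out, the last holds). The fingers move at their own pace and stop on an object; "newtons" is the grip in N (left out, the last holds). Time passes only in rows, so rows that repeat a pose let the fingers close, or fill a call up. It gives the time, the measured TCP pose, the force and the opening at its end, in the units of the state.
- monitor.state(): the state, without advancing time (a new reading comes with each control period).
- viewer.get_image(name): name is "side" or "top"; returns (picture, depth): 480x640x3 uint8, red, green, blue; 480x640 float32, m along the optical axis (not along the pixel's ray), 0 where there is no reading.
- viewer.calibration(name): a dict with "mtx" (3x3 intrinsics, pixels), "rvec" (rotation vector, rad) and "tvec" (3), from world to camera coordinates, as OpenCV has them. Camera axes: x right, y down, z forward; pixel columns grow to the right and rows downward; lengths in m; the calibration is good to about 2 mm. A picture is of the moment at which its call begins. calibration takes no time and is no camera call.
- workorder.job_done(): hands the job in, once; it reports no verdict.
The state is a dict: "time_s": time; "joint_pos": joint angles; "qd": joint speeds; "tau": joint torques, N m; "tcp_pos": TCP position; "tool_rot": TCP orientation; "wrist_force": force on the tool from outside, world axes, zero at the start; "moment": the same for the moment, N m; "width": finger opening in m.
Only numpy, scipy, OpenCV 4.12 (cv2) and the standard library are available. Lean on these libraries where they do the work, as an engineer would, in place of code of your own. Each camera call takes 0.05 s, during which the arm holds its last target. There are 200 camera calls.

TASK

Calibrate the battery resistance tester: lay the reference resistor flat on the tester's black stage plate, centred between the six locating pins, and let go of it. Only then take the insulated probe out of the wooden bench block, reach its tip through the small round hole in the tester's top and push the recessed calibrate button fully down. Finish while still gripping the probe and holding the button down, with the resistor still in its place and the other things on the bench left where they are.

Things in the scene. Friction and masses are not known exactly. Their poses are not given: they have to be found in the camera images.
- tester: Instrument fixed to the bench: grey-green case 180 (x) x 260 (y) x 75 mm high, aluminium top. Origin: centre of underside; at yaw 0 x is away from the robot, y left. On top: black stage plate with steel pins at +y; at -y the display (far), a knob and switch (middle), the steel-rimmed calibrate hole (near). Binding posts at the far edge. Bare, nothing is over 20 mm above the top.
- stage (a point): Centre of the stage plate's upper face, tester's axes: x -10, y 50, z 83 mm in the tester's frame. Plate 64 x 130 mm, long along y. Six cone-topped steel pins, 8 mm thick, 12 mm high: at x +-19.5, y +-37 mm and at x 0, y +-54.5 mm from here; the middle of the long sides is free for fingers. The resistor lies between them, long along y, either way round, with about 2.5 mm play each way.
- resistor_centre (a point): Centre, 14 mm above the underside, of the loose reference resistor: a bar 96 mm long (its y), 26 wide (x), 28 high (z), 0.11 to 0.22 kg, lying on the bench, same either way round. Middle 52 mm: black moulded body 26 x 28 mm. Each end: brass blade 22 long, 26 wide, 10 mm thick, level with the underside, with a steel bolt head up to 16.5 mm.
- probe_handle (a point): Middle of the handle of the loose insulated probe (stylus, 137 mm, 35 g); z points along it away from the tip. Round white handle 16 mm thick, 80 mm long; below it an ivory shaft 6 mm thick, 57 mm long, rounded tip 97 mm below this point. It starts upright in the block, handle resting on the block's top, this point 105 mm above the bench.
- block: Dark wooden block fixed to the bench, 60 (x) x 120 (y) x 65 mm high, origin at the centre of its underside. Three upright 10 mm through holes at x 0, y +35, +5 and -40 mm; the probe stands in the one at +35 and must be drawn straight up over 57 mm to come out. Four steel driver bits stick out up to 20 mm at y -18 and -50 mm.
- hole (a point): Centre of the round calibrate hole, level with the tester's top (75 mm above the bench): x -45, y -80 mm in the tester's frame. Upright, 14 mm wide, with a steel rim 25 mm across, 1.5 mm high. The 12 mm wide calibrate button lies inside: its top is 10 mm below this point when released, 15 mm when fully down.
- cal_button (a joint): Travel of the calibrate button (m): 0 released, 0.005 fully down. It is a spring: about 2 N to start it and 5 N to hold it fully down; it comes back up when let go.
- cells: Bystander, leave alone: two blue round battery cells side by side, 18 mm thick, standing 65 mm high, joined by a strip on top. Origin: centre of the underside.
- pliers: Bystander, leave alone: small pliers with green handles, about 145 mm long and 13 mm high, lying on the bench. Origin: near the pivot, on the bench; the jaws point along its x.
- strip_roll: Bystander, leave alone: black reel wound with nickel strip, lying flat, 60 mm across and 14 mm high. Origin: centre of the underside.
- cap: Bystander, leave alone: green screw cap 29 mm across and 14 mm high, lying on the bench. Origin: centre of the underside.
Things that resemble listed ones, but are neither listed nor needed, are in the scene too. What is shaped like the part that bears resistor_centre but purple or white is not meant.

How it is judged:
On the way, in this order (a step that is already met when the one before it is completed fails the run):
1. the resistor lies flat on the stage plate between the six pins, let go of (x of resistor_centre in the frame of stage between -0.004 and 0.004 m and y of resistor_centre in the frame of stage between -0.0045 and 0.0045 m and z of resistor_centre in the frame of stage between 0.011 and 0.017 m and angle between the y axis of resistor_centre and the y axis of stage, either way round below 0.12 rad and angle between resistor_centre's own z axis and vertical below 0.08 rad and contact force between the fingers and resistor below 0.2 N and linear speed of resistor below 0.01 m/s), for 0.3 s.
2. the calibrate button is held fully down with the probe, which is gripped (value of joint cal_button above 0.004 m and contact force between probe and cal_button above 1.5 N and contact force between the fingers and probe above 1.5 N), for 0.3 s.
At the end, for the whole second after the job is handed in: Fingers grip the probe (over 1.5 N) and it presses the calibrate button (over 1.5 N) more than 4 of its 5 mm down; the resistor lies flat between the pins: centre within 4 mm across, 4.5 mm along and 3 mm in height of its seat, turned less than 0.12 rad, tilted less than 0.08 rad (all of step 2 and x of resistor_centre in the frame of stage between -0.004 and 0.004 m and y of resistor_centre in the frame of stage between -0.0045 and 0.0045 m and z of resistor_centre in the frame of stage between 0.011 and 0.017 m and angle between the y axis of resistor_centre and the y axis of stage, either way round below 0.12 rad and angle between resistor_centre's own z axis and vertical below 0.08 rad); the arm keeps its last pose, push and grip.
It fails at once if the calibrate button is pressed (more than 2 mm) while the resistor is not in place between the pins (value of joint cal_button above 0.002 m and not (x of resistor_centre in the frame of stage between -0.004 and 0.004 m and y of resistor_centre in the frame of stage between -0.0045 and 0.0045 m and z of resistor_centre in the frame of stage between 0.011 and 0.017 m and angle between the y axis of resistor_centre and the y axis of stage, either way round below 0.12 rad and angle between resistor_centre's own z axis and vertical below 0.08 rad)).
It fails at once if a bystander (cells, pliers, strip roll, cap) is moved by more than 20 mm or the cells tipped over (distance of any of cells, pliers, strip_roll, cap from where it was at the start of the episode above 0.02 m or angle between cells's own z axis and vertical above 0.5 rad).
It also fails if it takes over 54 s, if anything falls off the work surface, if the arm or the gripper's body presses on something with over 40 N, if the wrist force passes 120 N, or if a joint passes its speed limit or range.

## Working session

There is one attempt and no reset: what is moved stays moved. The work goes in short steps, Python scripts to look and compute and a tool call to move; the robot and the scene stay as the last step left them, time stands still between calls to the robot, and variables do not carry over. Pictures are saved under pics/ and viewed, about 8 in all and at most 12, crops included, and the job is handed in when it is done.

Besides the shell and the picture viewer there is one more tool, called after "Call:" as a command line: name --pt "numbers of a row" for each row, then --argument value for the rest. play_rows: Moves the arm, as the interface text tells. Its arguments: {"type":"object","properties":{"rows":{"type":"array"},"hand":{"type":"number"},"newtons":{"type":"number"}},"required":["rows"]}

```bash
mkdir -p pics; cat > h.py <<'E'
import numpy as np, cv2
from plant import monitor, viewer, workorder
def cal(n):
    c=viewer.calibration(n); R=cv2.Rodrigues(np.array(c['rvec'],float))[0]
    return np.array(c['mtx'],float),R,np.array(c['tvec'],float).ravel()
def grab(n,f):
    p,d=viewer.get_image(n); cv2.imwrite(f'pics/{f}.png',p[:,:,::-1]); np.savez(f'pics/{f}.npz',p=p,d=d); return p,d
def onplane(n,uv,z):
    K,R,t=cal(n); uv=np.atleast_2d(uv).astype(float)
    r=np.c_[uv,np.ones(len(uv))]@np.linalg.inv(K).T@R; C=-R.T@t
    return C+r*((z-C[2])/r[:,2])[:,None]
def cloud(n,d):
    K,R,t=cal(n); v,u=np.mgrid[:480,:640]
    P=np.stack([(u-K[0,2])/K[0,0]*d,(v-K[1,2])/K[1,1]*d,d],-1)
    return (P-t)@R
def proj(n,X):
    K,R,t=cal(n); x=(np.atleast_2d(X)@R.T+t)@K.T; return x[:,:2]/x[:,2:]
E
python3 - <<'E'
from h import *
for n in('side','top'):
    grab(n,n+'0'); K,R,t=cal(n); print(n,K[0,0],-R.T@t,R[2])
print(monitor.state())
E
```

```text
side 537.8254018925575 [0.15867879 0.9203652  0.76569503] [ 0.35272035 -0.74222875 -0.56981123]
top 519.7469060306778 [0.27567031 0.06291152 1.4157653 ] [ 0.2185773  -0.01876186 -0.97563926]
{'time_s': 0.1, 'joint_pos': array([-1.20165592e+00,  9.17517055e-02,  1.23173757e+00,  1.91589920e-05,
        1.81977288e+00, -5.66896403e-02]), 'qd': array([-0.00065516, -0.00095567, -0.00333562,  0.00042899, -0.0019581 ,
       -0.00025976]), 'tau': array([ 4.33553112e-03, -4.47858953e+01, -4.07569993e+01,  7.02391262e-02,
        2.84425006e-02, -1.14140635e-04]), 'tcp_pos': array([ 0.24776523, -0.54617838,  0.22165477]), 'tool_rot': array([-3.06903631e+00, -6.63508047e-01,  3.79010279e-04]), 'wrist_force': array([ 0.57657294, -0.09049692,  0.34120468]), 'moment': array([ 0.06054219, -0.00148365, -0.01618117]), 'width': 0.08784456551948373}
```

View pics/top0.png

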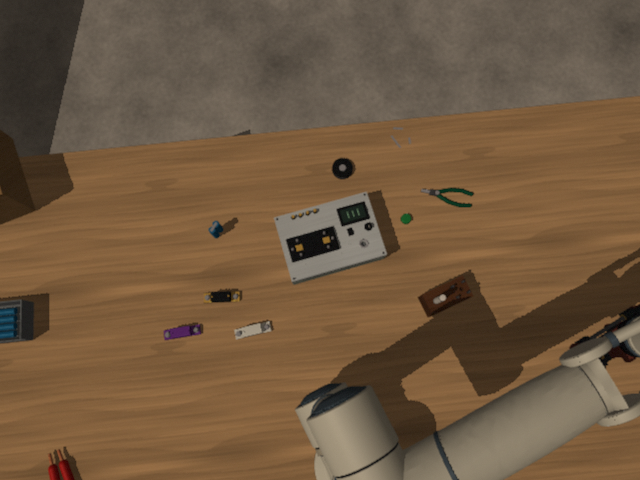

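View pics/side0.png

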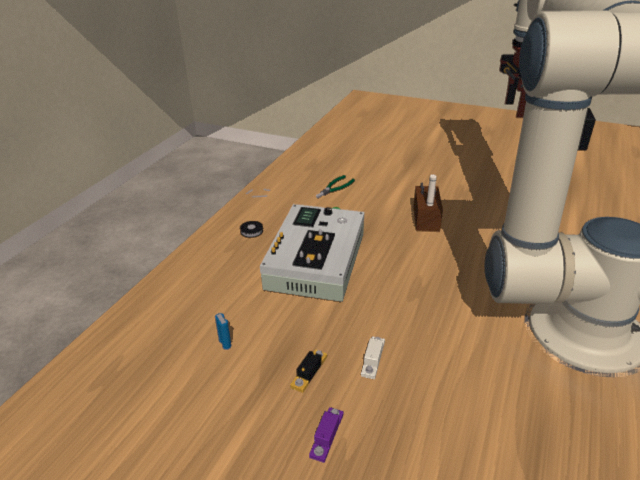

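Top view: black/brass resistor at (222,297), with the look-alikes purple at (182,331) and white at (253,330), and the black stage plate with brass pads at (313,244). By the description I choose (222,297). The tester is at (331,237), the hole at (364,243), and the block with the white probe at (441,298). The side view agrees: resistor (309,370), tester (315,250), probe (432,190).

```bash
python3 - <<'E'
from h import *
def rect(P): 
    (c,s,a)=cv2.minAreaRect(P.astype(np.float32)); 
    return np.round(c,4),np.round(s,4),round(a,2)
for n,rs in(('top',dict(res=(198,284,248,310),tester=(265,185,395,290),block=(410,270,480,320))),('side',dict(res=(285,340,335,400),tester=(250,195,375,305),block=(405,165,450,240)))):
    z=np.load(f'pics/{n}0.npz'); p,d=z['p'],z['d']; W=cloud(n,d); 
    for k,(a,b,c,e) in rs.items():
        w=W[b:e,a:c]; q=p[b:e,a:c]; ok=d[b:e,a:c]>0
        lo,hi={'res':(.006,.04),'tester':(.068,.08),'block':(.058,.07)}[k]
        m=ok&(w[...,2]>lo)&(w[...,2]<hi)
        P=w[m]; print(n,k,len(P),rect(P[:,:2]),'zmed',np.median(P[:,2]).round(4))
        if k=='block':
            m=ok&(w[...,2]>.075)&(w[...,2]<.16); P=w[m]; print('probe',len(P),P.mean(0).round(4),P[P[:,2]>.14].mean(0), P[:,2].max())
            h=cv2.cvtColor(q,cv2.COLOR_RGB2HSV); mm=(h[...,1]<60)&(h[...,2]>120); v,u=np.nonzero(mm); print('white px',len(u),u.min()+a,u.max()+a,v.min()+b,v.max()+b)
        if k=='tester':
            h=cv2.cvtColor(q,cv2.COLOR_RGB2HSV); mm=((h[...,1]<45)&(h[...,2]>90)).astype(np.uint8)
            cs,_=cv2.findContours(mm,0,2); c0=max(cs,key=cv2.contourArea).reshape(-1,2)+[a,b]
            print('col',rect(onplane(n,c0,.075)[:,:2]))
        if k=='res':
            h=cv2.cvtColor(q,cv2.COLOR_RGB2HSV); mm=(q.max(-1)<60)&m; v,u=np.nonzero(mm); print('black',len(u),w[mm].mean(0).round(4))
# crops
t=cv2.imread('pics/top0.png'); s=cv2.imread('pics/side0.png')
A=cv2.resize(t[185:345,160:280],None,fx=3,fy=3,interpolation=2); B=cv2.resize(t[190:320,330:480],(400,347)); C=cv2.resize(s[200:300,260:370],(400,364))
o=np.zeros((600,800,3),np.uint8); o[:480,:360]=A; 
o[:300,360:760]=cv2.resize(B,(400,300)); o[300:600,360:760]=cv2.resize(C,(400,300)); cv2.imwrite('pics/crop1.png',o)
E
```

```text
top res 378 (array([0.4596, 0.3185]), array([0.064 , 0.1175]), 1.34) zmed 0.0216
black 192 [0.4577 0.3114 0.0258]
top tester 5021 (array([0.5817, 0.0066]), array([0.1818, 0.2607]), 10.25) zmed 0.0746
col (array([0.5811, 0.0045]), array([0.1796, 0.258 ]), 10.22)
top block 913 (array([ 0.3938, -0.2811]), array([0.06  , 0.1219]), 18.84) zmed 0.064
probe 96 [ 0.3862 -0.2606  0.1144] [ 0.38214659 -0.2471762   0.14351283] 0.1492696440678286
white px 46 435 445 295 302
side res 684 (array([0.4582, 0.3144]), array([0.0978, 0.0271]), 86.62) zmed 0.0214
black 415 [0.4549 0.319  0.0226]
side tester 4378 (array([0.5818, 0.0068]), array([0.1813, 0.267 ]), 10.28) zmed 0.0734
col (array([0.5685, 0.0429]), array([0.1914, 0.3309]), 10.59)
side block 481 (array([ 0.3935, -0.2803]), array([0.0605, 0.1304]), 18.82) zmed 0.0629
probe 186 [ 0.3834 -0.2463  0.1096] [ 0.3821398  -0.24604935  0.14259973] 0.14513556262913
white px 179 427 435 175 205
```

View pics/crop1.png

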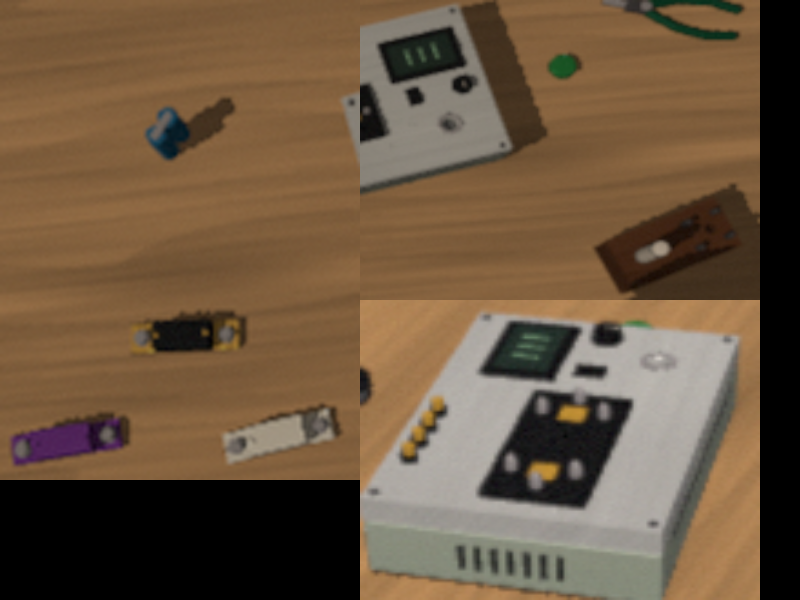

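Crop confirms: black body with brass ends is the reference resistor. The purple and white ones are decoys. Probe and block are clear.

```bash
cat >> h.py <<'E'
from scipy.spatial.transform import Rotation as Ro
def go(xyz,yaw=None,cmd=None):
    s=monitor.state(); M=Ro.from_rotvec(s['tool_rot']).as_matrix(); d=M.T@(np.array(xyz)-s['tcp_pos'])
    y=np.degrees(np.arctan2(M[1,1],M[0,1])); r=0 if yaw is None else -((yaw-y+90)%180-90)
    print('tcp',s['tcp_pos'].round(4),'yawy',round(y,2),'tilt',np.degrees(np.arccos(-M[2,2])).round(2),'w',round(s['width'],4),'F',s['wrist_force'].round(2),'t',round(s['time_s'],2)); print('MOVE',d.round(4),'roll',round(r,2))
E
python3 - <<'E'
from h import *
for n,(a,b,c,e) in(('top',(198,284,248,310)),('side',(285,340,335,400))):
    z=np.load(f'pics/{n}0.npz'); p=z['p'][b:e,a:c]; h=cv2.cvtColor(p,cv2.COLOR_RGB2HSV)
    W=cloud(n,z['d'])[b:e,a:c]; m=(h[...,1]>0)&(W[...,2]>.022)&(p.max(-1)<75); v,u=np.nonzero(m)
    print(n,'body',len(u),cv2.minAreaRect(onplane(n,np.c_[u+a,v+b],.028)[:,:2].astype(np.float32)))
    m=((W[...,2]>.011)&(W[...,2]<.02)&(h[...,1]<90)&(h[...,2]>70)).astype(np.uint8)
    k,l,st,ce=cv2.connectedComponentsWithStats(m)
    for i in range(1,k):
        if st[i,4]>8: print(' bolt',st[i,4],onplane(n,ce[i]+[a,b],.0165).round(4))
# tester derived
c=np.array([.5817,.0066]);t=np.radians(10.25);R=np.array([[np.cos(t),-np.sin(t)],[np.sin(t),np.cos(t)]])
print('stage',c+R@[-.01,.05],'hole',c+R@[-.045,-.08])
cb=np.array([.3937,-.2807]);t=np.radians(18.83);R=np.array([[np.cos(t),-np.sin(t)],[np.sin(t),np.cos(t)]]);print('probe',cb+R@[0,.035])
go([.457,.315,.2],-3.4)
E
```

```text
top body 168 ((0.4576988220214844, 0.3141244351863861), (0.05135893076658249, 0.024056443944573402), 83.97392272949219)
 bolt 16 [[0.4609 0.3504 0.0165]]
 bolt 12 [[0.4549 0.2754 0.0165]]
side body 303 ((0.4559338390827179, 0.3182414770126343), (0.05566231906414032, 0.026600444689393044), 85.96902465820312)
 bolt 16 [[0.4548 0.2769 0.0165]]
 bolt 34 [[0.4589 0.3552 0.0165]]
stage [0.56296242 0.0540226 ] hole [ 0.55165365 -0.08013072]
probe [ 0.38240335 -0.24757319]
tcp [ 0.2478 -0.5462  0.2217] yawy -65.6 tilt 0.1 w 0.0878 F [ 0.58 -0.09  0.34] t 0.1
MOVE [ 0.5463 -0.6978  0.0229] roll -62.2
```

Call:
play_rows --pt "0.05 -0.03 -0.01 -6" --pt "0.08 -0.07 -0.02 -12" --pt "0.11 -0.11 -0.02 -18" --pt "0.14 -0.15 -0.02 -24" --pt "0.17 -0.19 -0.02 -30" --pt "0.2 -0.23 -0.02 -36" --pt "0.23 -0.27 -0.02 -42" --pt "0.26 -0.31 -0.02 -48" --pt "0.29 -0.34 -0.02 -54" --pt "0.32 -0.37 -0.02 -60" --hand 0.2 --newtons 20

```text
time_s: 1.1
tcp_pos: [0.3864, -0.0751, 0.2426]
tool_rot: [2.322, 2.115, 0.001]
wrist_force: [1.1, -0.4, 0.2]
width: 0.0526
```

```bash
python3 -c "
from h import *
go([.4575,.3145,.15],-4)"
```

```text
tcp [ 0.3864 -0.0751  0.2426] yawy -5.34 tilt 0.04 w 0.0526 F [ 1.15 -0.36  0.24] t 1.1
MOVE [0.3945 0.0345 0.0926] roll -1.34
```

Call:
play_rows --pt "0.05 0.004 0 -1.3" --pt "0.1 0.008 0 -1.3" --pt "0.15 0.012 0 -1.3" --pt "0.2 0.018 0 -1.3" --pt "0.25 0.024 0 -1.3" --pt "0.3 0.03 0.02 -1.3" --pt "0.34 0.0345 0.04 -1.3" --pt "0.38 0.0345 0.065 -1.3" --pt "0.394 0.0345 0.092 -1.3" --pt "0.394 0.0345 0.092 -1.3"

```text
time_s: 2.1
tcp_pos: [0.4568, 0.312, 0.1449]
tool_rot: [-2.298, -2.138, 0.015]
wrist_force: [-0.7, 0.4, -0.8]
width: 0.0531
```

```bash
python3 -c "
from h import *
go([.4575,.3145,.006],-4)"
```

```text
tcp [0.4568 0.312  0.1449] yawy -4.14 tilt 0.55 w 0.0531 F [-0.68  0.4  -0.79] t 2.1
MOVE [0.0032 0.0016 0.1388] roll -0.14
```

Call:
play_rows --pt "0 0 0 0" --pt "0 0 0.02 0" --pt "0 0 0.04 0" --pt "0 0 0.06 0" --pt "0 0 0.08 0" --pt "0 0 0.1 0" --pt "0 0 0.11 0" --pt "0 0 0.12 0" --pt "0 0 0.125 0" --pt "0 0 0.125 0"

```text
time_s: 3.1
tcp_pos: [0.4594, 0.3112, 0.0258]
tool_rot: [2.304, 2.136, 0.0]
wrist_force: [0.1, -0.0, -0.1]
width: 0.0528
```

```bash
python3 -c "
from h import *
go([.4575,.3145,.006],-4)
p,d=grab('side','s1');q,d=grab('top','t1')
cv2.imwrite('pics/c2.png',np.hstack([cv2.resize(p[310:410,250:370],(480,400))[:,:,::-1],cv2.resize(q[270:350,180:260],(320,400))[:,:,::-1]]))"
```

```text
tcp [0.4594 0.3112 0.0258] yawy -4.33 tilt 0.01 w 0.0528 F [ 0.12 -0.02 -0.08] t 3.1
MOVE [ 0.0032 -0.0021  0.0198] roll -0.33
```

View pics/c2.png

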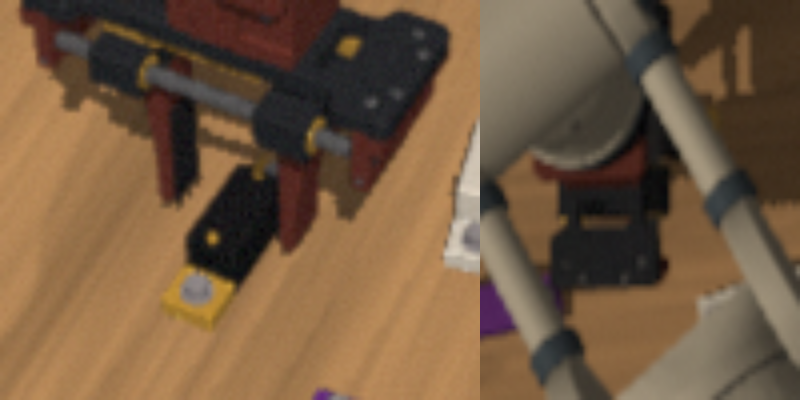

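The side crop shows both fingers straddling the black body (finger tips at about (170,195) and (295,245) in the crop). I go down and grip.

Call:
play_rows --pt "0.0032 -0.002 0.004 0" --pt "0.0032 -0.002 0.008 0" --pt "0.0032 -0.002 0.012 0" --pt "0.0032 -0.002 0.016 0" --pt "0.0032 -0.002 0.02 0" --pt "0.0032 -0.002 0.021 0" --pt "0.0032 -0.002 0.021 0" --pt "0.0032 -0.002 0.021 0" --pt "0.0032 -0.002 0.021 0" --pt "0.0032 -0.002 0.021 0"

```text
time_s: 4.2
tcp_pos: [0.4576, 0.3149, 0.0049]
tool_rot: [2.303, 2.136, 0.001]
wrist_force: [0.3, 0.1, -0.3]
width: 0.0527
```

Call:
play_rows --pt "0 0 0 0" --pt "0 0 0 0" --pt "0 0 0 0" --pt "0 0 0 0" --pt "0 0 0 0" --pt "0 0 -0.01 0" --pt "0 0 -0.03 0" --pt "0 0 -0.06 0" --pt "0 0 -0.09 0" --pt "0 0 -0.12 0" --hand -1 --newtons 25

```text
time_s: 5.2
tcp_pos: [0.4571, 0.3147, 0.1261]
tool_rot: [-2.303, -2.136, 0.001]
wrist_force: [0.1, 0.3, -2.3]
width: 0.0262
```

```bash
python3 -c "
from h import *
go([.563,.054,.15],10.25)"
```

```text
tcp [0.4571 0.3147 0.1261] yawy -4.3 tilt 0.03 w 0.0262 F [ 0.08  0.3  -2.34] t 5.2
MOVE [-0.252   0.1251 -0.0239] roll -14.55
```

Call:
play_rows --pt "0 0 -0.024 -3" --pt "-0.03 0.015 -0.024 -6" --pt "-0.07 0.035 -0.024 -9" --pt "-0.11 0.055 -0.024 -12" --pt "-0.15 0.075 -0.024 -14.5" --pt "-0.19 0.095 -0.024 -14.5" --pt "-0.22 0.11 -0.024 -14.5" --pt "-0.24 0.12 -0.024 -14.5" --pt "-0.252 0.125 -0.024 -14.5" --pt "-0.252 0.125 -0.024 -14.5"

```text
time_s: 6.2
tcp_pos: [0.5633, 0.053, 0.1487]
tool_rot: [-2.017, -2.408, 0.001]
wrist_force: [0.6, 0.9, -2.2]
width: 0.0261
```

```bash
python3 -c "
from h import *
go([.563,.054,.110],10.25)"
```

```text
tcp [0.5633 0.053  0.1487] yawy 10.09 tilt 0.03 w 0.0261 F [ 0.64  0.94 -2.23] t 6.2
MOVE [ 0.001  -0.0001  0.0387] roll -0.16
```

Settle low above the pins, then look.

Call:
play_rows --pt "0.001 0 0.008 -0.2" --pt "0.001 0 0.016 -0.2" --pt "0.001 0 0.024 -0.2" --pt "0.001 0 0.032 -0.2" --pt "0.001 0 0.036 -0.2" --pt "0.001 0 0.038 -0.2" --pt "0.001 0 0.038 -0.2" --pt "0.001 0 0.038 -0.2" --pt "0.001 0 0.038 -0.2" --pt "0.001 0 0.038 -0.2"

```text
time_s: 7.2
tcp_pos: [0.5632, 0.0551, 0.111]
tool_rot: [2.011, 2.413, 0.001]
wrist_force: [-0.0, 0.3, -1.8]
width: 0.0262
```

```bash
python3 - <<'E'
from h import *
go([.563,.054,.110],10.25)
p,d=grab('side','s3'); q,_=grab('top','t3')
c=np.array([.563,.054]);t=np.radians(10.25);R=np.array([[np.cos(t),-np.sin(t)],[np.sin(t),np.cos(t)]])
# expected pin tops from calibration
pins=[(19.5,37),(-19.5,37),(0,54.5),(19.5,-37),(-19.5,-37),(0,-54.5)]
X=np.array([list(c+R@(np.array(q_)/1000))+[.095] for q_ in pins])
b=np.array([list(c+R@(np.array([0,s*.037])))+[.105+.0165] for s in(1,-1)])
def ov(n,im,o,w,f):
    im=cv2.resize(im[o[1]:o[1]+w[1],o[0]:o[0]+w[0],::-1],None,fx=f,fy=f,interpolation=2).copy()
    for x,col in((X,(0,255,0)),(b,(0,0,255))):
        for u in proj(n,x): cv2.circle(im,tuple(int(round(k)) for k in (u+.5-o)*f),3,col,1)
    return im
a=ov('side',p,(270,205),(80,90),5);bb=ov('top',q,(270,205),(80,90),5)
cv2.imwrite('pics/c3.png',np.hstack([a,bb]))
E
```

```text
tcp [0.5632 0.0551 0.111 ] yawy 10.39 tilt 0.04 w 0.0262 F [-0.02  0.34 -1.76] t 7.2
MOVE [-0.001  -0.0004  0.001 ] roll 0.14
```

View pics/c3.png

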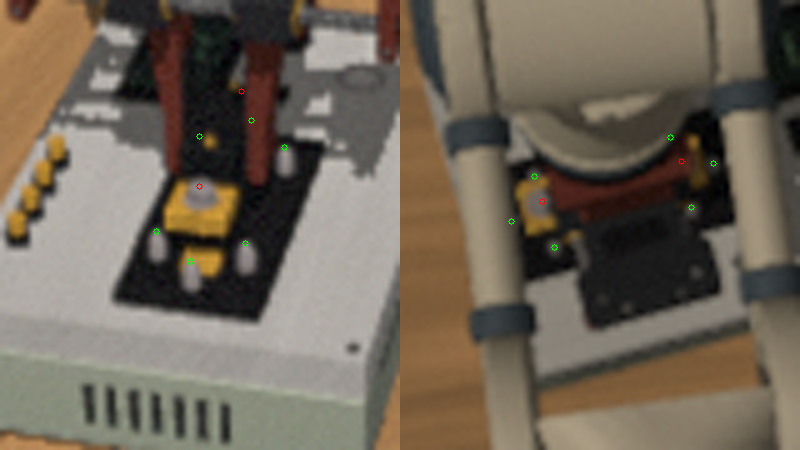

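```bash
python3 - <<'E'
from h import *
tcp=np.array([.5632,.0551]);t=np.radians(10.39);y=np.array([-np.sin(t),np.cos(t)]);x=np.array([np.cos(t),np.sin(t)])
for n,(a,b,c,e) in (('side',(303,236,318,252)),('top',(295,240,304,252))):
    z=np.load(f'pics/{n[0]}3.npz'); p=z['p'][b:e,a:c]; h=cv2.cvtColor(p,cv2.COLOR_RGB2HSV)
    W=cloud(n,z['d'])[b:e,a:c]
    m=(h[...,1]<70)&(h[...,2]>70)
    v,u=np.nonzero(m); print(n,len(u))
    g=onplane(n,[[u.mean()+a,v.mean()+b]],.1225-.001)[0]; print('bolt in hand frame x,y',(g[:2]-tcp)@x,(g[:2]-tcp)@y, g)
    br=((h[...,0]<32)&(h[...,0]>12)&(h[...,1]>130)&(h[...,2]>110))|m
    br&=(W[...,2]>.112); P=W[br]; print('brass along y: ',np.percentile((P[:,:2]-tcp)@y,[2,50,98]).round(4),'x',np.percentile((P[:,:2]-tcp)@x,[2,98]).round(4),'z',np.percentile(P[:,2],[2,98]))
# side: pins in initial image
z=np.load('pics/side0.npz');p=z['p'];W=cloud('side',z['d']);h=cv2.cvtColor(p,cv2.COLOR_RGB2HSV)
for n in('side','top'):
    z=np.load(f'pics/{n}0.npz');p=z['p'];W=cloud(n,z['d']);c=np.array([.563,.054])
    L=(W[...,:2]-c)@np.c_[x,y]; m=(abs(L[...,0])<.031)&(abs(L[...,1])<.064)&(W[...,2]>.0885)&(z['d']>0)
    k,l,st,ce=cv2.connectedComponentsWithStats(m.astype(np.uint8))
    for i in range(1,k):
        if st[i,4]>=3:
            P=L[l==i]; print(n,st[i,4],P.mean(0).round(4))
    m=(abs(L[...,0])<.05)&(abs(L[...,1])<.085)&(p.max(-1)<45)&(W[...,2]>.07); v,u=np.nonzero(m)
    rc=cv2.minAreaRect((onplane(n,np.c_[u,v],.083)[:,:2]).astype(np.float32)); print('plate',rc)
E
```

```text
side 33
bolt in hand frame x,y -0.0017961155481476094 0.04149875181500733 [0.55394914 0.09559437 0.1215    ]
brass along y:  [0.0234 0.0407 0.0497] x [-0.0139  0.0107] z [0.11227267 0.12199821]
top 18
bolt in hand frame x,y -0.0005833196632994237 0.03689019122417077 [0.55597319 0.0912801  0.1215    ]
brass along y:  [0.0337 0.0384 0.0461] x [-0.0276  0.0105] z [0.11361481 0.23059027]
side 7 [-0.0012 -0.0533]
side 7 [ 0.0191 -0.035 ]
side 6 [-0.0202 -0.0356]
side 9 [0.0189 0.0386]
side 10 [-0.0197  0.0392]
side 10 [-0.      0.0558]
plate ((0.5624001622200012, 0.048816341906785965), (0.0631045550107956, 0.1537383496761322), 11.643860816955566)
top 7 [ 0.0193 -0.0365]
top 6 [-0.0015 -0.0532]
top 8 [0.0193 0.0374]
top 7 [-0.0199 -0.0377]
top 5 [0.0001 0.0557]
top 9 [-0.02    0.0378]
plate ((0.5632374286651611, 0.052387356758117676), (0.062392741441726685, 0.12739622592926025), 10.083269119262695)
```

Call:
play_rows --pt "-0.0006 -0.0003 0.002 0.1" --pt "-0.0006 -0.0003 0.005 0.1" --pt "-0.0006 -0.0003 0.008 0.1" --pt "-0.0006 -0.0003 0.011 0.1" --pt "-0.0006 -0.0003 0.014 0.1" --pt "-0.0006 -0.0003 0.017 0.1" --pt "-0.0006 -0.0003 0.019 0.1" --pt "-0.0006 -0.0003 0.021 0.1" --pt "-0.0006 -0.0003 0.022 0.1" --pt "-0.0006 -0.0003 0.022 0.1"

```text
time_s: 8.3
tcp_pos: [0.5628, 0.0545, 0.0885]
tool_rot: [-2.013, -2.412, 0.0]
wrist_force: [0.4, 0.7, -1.9]
width: 0.0258
```

```bash
python3 - <<'E'
from h import *
go([.563,.0545,.088],10.25)
E
```

```text
tcp [0.5628 0.0545 0.0885] yawy 10.3 tilt 0.01 w 0.0258 F [ 0.41  0.66 -1.86] t 8.3
MOVE [-0.      0.0002  0.0005] roll 0.05
```

Call:
play_rows --pt "0 0 0.0005 0" --pt "0 0 0.001 0" --pt "0 0 0.001 0" --pt "0 0 0.001 0" --pt "0 0 0.001 0" --pt "0 0 0.001 0" --pt "0 0 0.001 0" --pt "0 0 0.001 0" --pt "0 0 0.001 0" --pt "0 0 0.001 0"

```text
time_s: 9.3
tcp_pos: [0.5629, 0.0545, 0.0877]
tool_rot: [2.013, 2.412, 0.0]
wrist_force: [0.2, -0.0, -0.8]
width: 0.0256
```

Call:
play_rows --pt "0 0 0 0" --pt "0 0 0 0" --pt "0 0 0 0" --pt "0 0 0 0" --pt "0 0 0 0" --pt "0 0 0 0" --pt "0 0 -0.02 0" --pt "0 0 -0.05 0" --pt "0 0 -0.08 0" --pt "0 0 -0.1 0" --hand 0.1

```text
time_s: 10.3
tcp_pos: [0.5633, 0.0545, 0.1902]
tool_rot: [2.012, 2.41, 0.003]
wrist_force: [-0.2, 0.4, -0.2]
width: 0.0486
```

```bash
python3 - <<'E'
from h import *
go([.3823,-.2472,.21],18.8)
E
```

```text
tcp [0.5633 0.0545 0.1902] yawy 10.3 tilt 0.15 w 0.0486 F [-0.19  0.41 -0.21] t 10.3
MOVE [-0.2645 -0.232  -0.0203] roll -8.5
```

Call:
play_rows --pt "-0.01 -0.01 -0.02 -3" --pt "-0.04 -0.035 -0.02 -6" --pt "-0.075 -0.065 -0.02 -8.5" --pt "-0.11 -0.097 -0.02 -8.5" --pt "-0.145 -0.128 -0.02 -8.5" --pt "-0.18 -0.158 -0.02 -8.5" --pt "-0.21 -0.184 -0.02 -8.5" --pt "-0.24 -0.21 -0.02 -8.5" --pt "-0.258 -0.226 -0.02 -8.5" --pt "-0.2645 -0.232 -0.02 -8.5"

```text
time_s: 11.3
tcp_pos: [0.3807, -0.2489, 0.2077]
tool_rot: [1.833, 2.551, -0.001]
wrist_force: [-0.4, -0.6, 0.3]
width: 0.0482
```

```bash
python3 - <<'E'
from h import *
p,d=grab('side','s4'); q,dt=grab('top','t4')
go([.3823,-.2472,.15],18.8)
c=np.array([.563,.0545]);t=np.radians(10.25);x=np.array([np.cos(t),np.sin(t)]);y=np.array([-x[1],x[0]])
for n,im,dd in(('side',p,d),('top',q,dt)):
    W=cloud(n,dd); L=(W[...,:2]-c)@np.c_[x,y]; m=(abs(L[...,0])<.03)&(abs(L[...,1])<.06)&(W[...,2]>.1045)&(dd>0)
    print(n,m.sum(),'body',L[m].mean(0).round(4),cv2.minAreaRect(L[m].astype(np.float32)),'ztop',np.median(W[m][:,2]))
cv2.imwrite('pics/c4.png',np.hstack([cv2.resize(p[205:295,270:350],(400,450))[:,:,::-1],cv2.resize(q[205:295,270:350],(400,450))[:,:,::-1]]))
E
```

```text
tcp [ 0.3816 -0.2477  0.2077] yawy 18.69 tilt 0.01 w 0.0481 F [ 0.91 -0.05  0.31] t 11.4
MOVE [0.0003 0.0008 0.0577] roll -0.11
side 187 body [-0.0022  0.0035] ((-0.0018342165276408195, -0.0008157752454280853), (0.025709612295031548, 0.05908583104610443), 0.40930500626564026) ztop 0.10902992405449094
top 204 body [-0.0028  0.0006] ((-0.0022159023210406303, 0.0018331147730350494), (0.0726761594414711, 0.026355965062975883), 89.6942367553711) ztop 0.1104790777405465
```

View pics/c4.png

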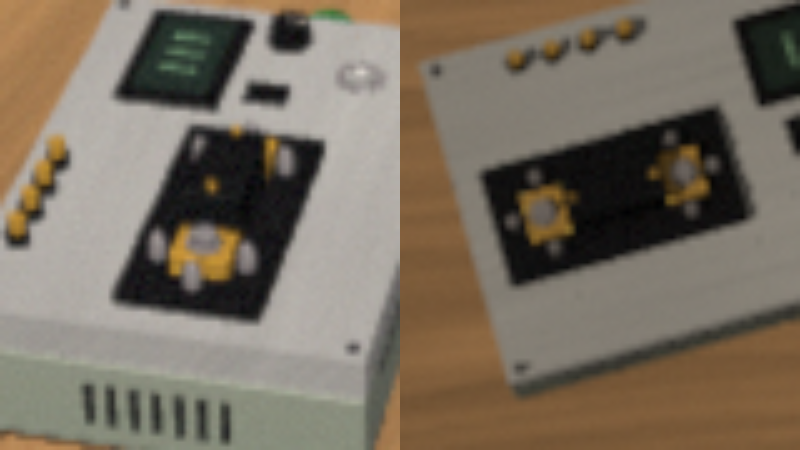

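Both crops show the resistor flat between all six pins: bolts at (205,238) side, and (543,210), (683,172) top. Now the probe.

Call:
play_rows --pt "0 0.0008 0.01 0" --pt "0 0.0008 0.03 0" --pt "0 0.0008 0.05 0" --pt "0 0.0008 0.065 0" --pt "0 0.0008 0.08 0" --pt "0 0.0008 0.095 0" --pt "0 0.0008 0.105 0" --pt "0 0.0008 0.113 0" --pt "0 0.0008 0.116 0" --pt "0 0.0008 0.116 0"

```text
time_s: 12.4
tcp_pos: [0.3826, -0.247, 0.0915]
tool_rot: [-1.829, -2.554, -0.0]
wrist_force: [0.2, 0.6, -0.3]
width: 0.0485
```

Call:
play_rows --pt "0 0 0 0" --pt "0 0 0 0" --pt "0 0 0 0" --pt "0 0 0 0" --pt "0 0 0 0" --pt "0 0 0 0" --pt "0 0 0 0" --pt "0 0 0 0" --pt "0 0 0 0" --pt "0 0 0 0" --hand -1 --newtons 20

```text
time_s: 13.4
tcp_pos: [0.3827, -0.2471, 0.0918]
tool_rot: [1.829, 2.554, -0.0]
wrist_force: [0.2, -0.5, 1.5]
width: 0.0156
```

```bash
python3 - <<'E'
from h import *
go([.3823,-.2472,.2],18.8)
E
```

```text
tcp [ 0.3827 -0.2471  0.0918] yawy 18.8 tilt 0.02 w 0.0156 F [ 0.17 -0.54  1.53] t 13.4
MOVE [-0.     -0.0004 -0.1082] roll -0.0
```

Call:
play_rows --pt "0 0 -0.005 0" --pt "0 0 -0.015 0" --pt "0 0 -0.03 0" --pt "0 0 -0.045 0" --pt "0 0 -0.06 0" --pt "0 0 -0.075 0" --pt "0 0 -0.09 0" --pt "0 0 -0.105 0" --pt "0 0 -0.115 0" --pt "0 0 -0.115 0"

```text
time_s: 14.4
tcp_pos: [0.3831, -0.2474, 0.2086]
tool_rot: [1.827, 2.552, -0.0]
wrist_force: [0.4, 0.6, -0.4]
width: 0.0159
```

```bash
python3 - <<'E'
from h import *
go([.5517,-.080,.2],18.8)
E
```

```text
tcp [ 0.3831 -0.2474  0.2086] yawy 18.79 tilt 0.16 w 0.0159 F [ 0.4   0.63 -0.44] t 14.4
MOVE [0.1042 0.2135 0.0087] roll -0.01
```

Call:
play_rows --pt "0.01 0.02 0 0" --pt "0.022 0.045 0 0" --pt "0.035 0.072 0 0" --pt "0.05 0.102 0 0" --pt "0.065 0.133 0 0" --pt "0.08 0.164 0 0" --pt "0.092 0.189 0 0" --pt "0.1 0.205 0 0" --pt "0.104 0.2135 0.009 0" --pt "0.104 0.2135 0.016 0"

```text
time_s: 15.4
tcp_pos: [0.5513, -0.0794, 0.1891]
tool_rot: [-1.827, -2.554, 0.001]
wrist_force: [-1.0, -0.4, 0.2]
width: 0.0158
```

Call:
play_rows --pt "0 0 0.002 0" --pt "0 0 0.004 0" --pt "0 0 0.006 0" --pt "0 0 0.008 0" --pt "0 0 0.008 0" --pt "0 0 0.008 0" --pt "0 0 0.008 0" --pt "0 0 0.008 0" --pt "0 0 0.008 0" --pt "0 0 0.008 0"

```text
time_s: 16.4
tcp_pos: [0.5513, -0.0797, 0.1827]
tool_rot: [1.829, 2.554, 0.0]
wrist_force: [0.0, 0.1, -0.3]
width: 0.0158
```

```bash
python3 - <<'E'
from h import *
p,d=grab('side','s5'); q,dt=grab('top','t5')
go([.5517,-.080,.166],18.8)
tcp=monitor.state()['tcp_pos']; tip=tcp-[0,0,.0838]; print('tip pred',tip,proj('side',tip),proj('top',tip))
hole=[.5517,-.0800,.0765]; print(proj('side',hole),proj('top',hole))
# steel rim in the initial pictures: bright ring around hole
for n in('side','top'):
    im=cv2.imread(f'pics/{n}0.png'); u,v=proj(n,hole)[0].round().astype(int)
    g=cv2.cvtColor(im[v-12:v+13,u-12:u+13],cv2.COLOR_BGR2GRAY).astype(float); dev=abs(g-np.median(g)); dev[dev<14]=0
    dev=dev*(np.hypot(*np.mgrid[-12:13,-12:13])<8); yy,xx=np.mgrid[-12:13,-12:13]
    c=[u+(dev*xx).sum()/dev.sum(),v+(dev*yy).sum()/dev.sum()]; print(n,'rim',np.round(c,2),onplane(n,[c],.0755).round(4))
a=proj('side',hole)[0].round().astype(int); im=p[a[1]-35:a[1]+15,a[0]-25:a[0]+25,::-1]
b=proj('top',hole)[0].round().astype(int); im2=q[b[1]-25:b[1]+25,b[0]-25:b[0]+25,::-1]
t0=cv2.imread('pics/side0.png')[a[1]-35:a[1]+15,a[0]-25:a[0]+25]
im=cv2.resize(im,(400,400),interpolation=2); 
for X,col in((tip,(0,0,255)),(hole,(0,255,0))):
    w=(proj('side',X)[0]-a+[25,35]+.5)*8; cv2.circle(im,tuple(int(i) for i in w),3,col,1)
cv2.imwrite('pics/c5.png',np.hstack([im,cv2.resize(t0,(400,400),interpolation=2)]))
E
```

```text
tcp [ 0.5513 -0.0797  0.1826] yawy 18.8 tilt 0.0 w 0.016 F [-0.71 -0.06 -0.93] t 16.5
MOVE [-0.0004  0.0003  0.0166] roll -0.0
tip pred [ 0.55125255 -0.07972577  0.09884983] [[341.73929958 211.58127412]] [[363.68033247 241.62237655]]
[[341.51888592 219.51469113]] [[363.07028762 243.26524391]]
side rim [341.56 220.33] [[ 0.5509 -0.0782  0.0755]]
top rim [363.15 243.09] [[ 0.5524 -0.0804  0.0755]]
```

View pics/c5.png

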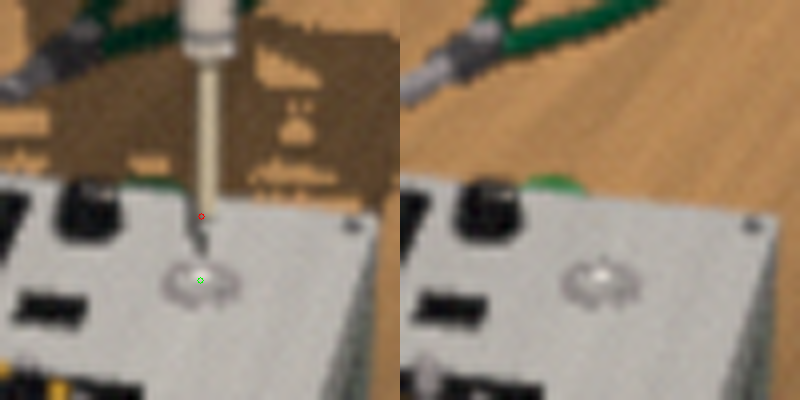

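Left crop: probe tip at (205,217), rim centre at about (201,285). That is about 1 mm off sideways. I nudge it and go down into the hole, short of the button.

Call:
play_rows --pt "0.0009 0.001 0 0" --pt "0.0009 0.001 0.004 0" --pt "0.0009 0.001 0.008 0" --pt "0.0009 0.001 0.012 0" --pt "0.0009 0.001 0.016 0" --pt "0.0009 0.001 0.02 0" --pt "0.0009 0.001 0.023 0" --pt "0.0009 0.001 0.026 0" --pt "0.0009 0.001 0.029 0" --pt "0.0009 0.001 0.029 0"

```text
time_s: 17.5
tcp_pos: [0.5517, -0.0785, 0.1531]
tool_rot: [-1.828, -2.554, 0.0]
wrist_force: [-0.5, 0.2, -0.3]
width: 0.0157
```

```bash
python3 -c "
from h import *
go([.5519,-.0785,.1438],18.8)"
```

```text
tcp [ 0.5517 -0.0785  0.1531] yawy 18.8 tilt 0.04 w 0.0157 F [-0.5   0.18 -0.25] t 17.5
MOVE [-0.      0.0002  0.0093] roll -0.0
```

Call:
play_rows --pt "0 0 0.001 0" --pt "0 0 0.002 0" --pt "0 0 0.003 0" --pt "0 0 0.004 0" --pt "0 0 0.005 0" --pt "0 0 0.006 0" --pt "0 0 0.007 0" --pt "0 0 0.008 0" --pt "0 0 0.009 0" --pt "0 0 0.009 0" --newtons 40

```text
time_s: 18.5
tcp_pos: [0.552, -0.0786, 0.1449]
tool_rot: [1.829, 2.554, 0.0]
wrist_force: [-0.6, -1.1, 4.7]
width: 0.0156
```

```bash
python3 -c "
from h import *
go([.5519,-.0785,.1438],18.8)"
```

```text
tcp [ 0.552  -0.0786  0.1449] yawy 18.79 tilt 0.03 w 0.0156 F [-0.63 -1.08  4.73] t 18.5
MOVE [ 0.0001 -0.0001  0.0011] roll -0.01
```

Force is 4.7 N, so the button is near its bottom. I press a little further and watch for the stop.

Call:
play_rows --pt "0 0 0.0005 0" --pt "0 0 0.001 0" --pt "0 0 0.0015 0" --pt "0 0 0.002 0" --pt "0 0 0.002 0" --pt "0 0 0.002 0" --pt "0 0 0.002 0" --pt "0 0 0.002 0" --pt "0 0 0.002 0" --pt "0 0 0.002 0"

```text
time_s: 19.5
tcp_pos: [0.552, -0.0786, 0.1432]
tool_rot: [1.828, 2.554, 0.0]
wrist_force: [-0.8, 0.5, 5.5]
width: 0.0156
```

```bash
python3 - <<'E'
from h import *
p,d=grab('side','s6'); q,_=grab('top','t6')
go([.5519,-.0785,.1438],18.8)
cv2.imwrite('pics/c6.png',np.hstack([cv2.resize(p[165:295,260:370],(440,520),interpolation=2)[:,:,::-1],cv2.resize(q[205:295,270:325],(318,520))[:,:,::-1]]))
E
```

```text
tcp [ 0.552  -0.0786  0.1432] yawy 18.8 tilt 0.04 w 0.0155 F [-1.02  0.27  6.3 ] t 19.6
MOVE [ 0.0001 -0.0001 -0.0006] roll -0.0
```

View pics/c6.png

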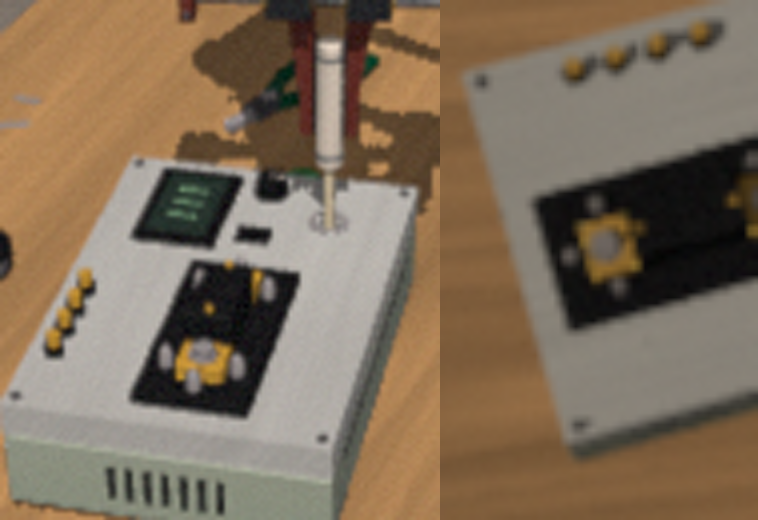

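The crop shows the probe in the hole at (328,225) and the resistor still seated. I press a bit further to be sure it has bottomed.

Call:
play_rows --pt "0 0 0.0005 0" --pt "0 0 0.001 0" --pt "0 0 0.0015 0" --pt "0 0 0.0015 0" --pt "0 0 0.0015 0" --pt "0 0 0.0015 0" --pt "0 0 0.0015 0" --pt "0 0 0.0015 0" --pt "0 0 0.0015 0" --pt "0 0 0.0015 0"

```text
time_s: 20.6
tcp_pos: [0.5521, -0.0786, 0.1429]
tool_rot: [1.828, 2.553, 0.001]
wrist_force: [-2.3, 0.2, 10.0]
width: 0.0155
```

The force rose to 10 N while the tool moved only 0.3 mm, so the button is at its stop. Handing in.

```bash
python3 -c "
from h import *
go([.552,-.0786,.143],18.8); print(workorder.job_done())"
```

```text
tcp [ 0.5521 -0.0786  0.1429] yawy 18.8 tilt 0.11 w 0.0155 F [-2.29  0.16  9.96] t 20.6
MOVE [ 0.0001 -0.0001 -0.0001] roll -0.0
the job is handed in; nothing more can be done
None
```

I placed the reference resistor on the stage plate and let go of it. Then I drew the probe from the block, put its tip through the calibrate hole and pressed the button to its stop. I handed the job in at 20.6 s with the probe still gripped and pressing; no verdict was reported.

- **Resistor:** after the release, both cameras showed it flat between the six pins. Measured offsets were about 2 mm across and 1–2 mm along the stage. The last picture, taken while pressing, showed it still seated.
- **Button:** on the last 1.5 mm of commanded press, the tool moved only 0.3 mm and the force rose from about 6 to 10 N. I read that as the stop; I had no direct reading of the button's travel.
- **Probe grip:** set to 40 N, with the fingers 15.5 mm apart on the 16 mm handle.
- **Disagreements:** the two cameras differed by 2–4 mm on the resistor's position and about 2.5 mm on the hole's. I used values in between, and both fitted.
- **Bystanders:** I kept clear of them and felt no unexpected contact, but I did not measure their positions again at the end.

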